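Clear the phone repair bench into the locking organiser

ROBOT

A 7-joint arm with a two-finger parallel gripper is mounted at the origin on the work surface. World frame = base frame: x ahead of the robot, y to its left, z up, the work surface at z = 0. Lengths are in m, angles in rad, forces in N, time in s.
With the tool pointing down it reaches from about 0.35 to 0.9 m from the base axis. Payload 8.1 kg.
Tool frame: the origin (TCP) lies where the fingers leave the gripper's body, on its centre line; the fingertips stand 66 mm ahead of it and the grasp point (between the pads) lies 47 mm ahead of it (arm.tip_reach is the distance from the TCP to the fingertips, in m); z points along the fingers, y is the direction in which the jaws open and shut (so a half turn about z gives the same grasp; the last joint's range is limited). The gripper opens to 92 mm and grips with 3 to 60 N. Pads are 19 mm wide; open, the fingers measure 130 mm over their backs; the gripper's body (75 mm by 190 mm) begins 47 mm behind the grasp point.
Start: joints at [-1.349, 0.434, 0.025, 1.573, -0.012, 1.134, -0.075], TCP at [0.199, 0.592, 0.292] pointing down, gripper open.
Joint ranges: [-2.62, 2.62], [-0.44, 2.09], [-1.27, 1.32], [0.08, 2.57], [-1.32, 4.46], [0.12, 2], [-2.74, 2.74]. Speed limits (rad/s): [2.22, 2.22, 3.01, 3.01, 3.14, 3.14, 3.14].

INTERFACE

Orientations are given as a rotation vector (axis times angle).
In Python, from cell import arm gives the robot as it stands.
- The arm moves only by the tool carry_out, never from a script. Its argument "plan" is a list of rows, each a list of 5 numbers: the shift along the world's x, y, z in cm, then the turn about the world's z in rad, then the finger opening in cm, from 0 to 9.18. In form: [[tx, ty, tz, spin, fingers], ...]. A call has 1 to 20 rows; each row is the pose to reach, as a shift and turn from the pose measured when the call began; what a row does not reach only later rows make up. A row lasts 1/10 s, in which the tool goes at most 50 mm and 8.59 degrees, less where a joint would pass 70% of its speed; a pose out of reach is approached as far as the arm can. A call with a gripper value outside its range is refused whole. The fingers move at their own pace and stop on an object; "squeeze" is the grip in N (left out, the last holds). Time passes only in rows, so rows that repeat a pose let the fingers close. It gives the time, the measured TCP pose, the force and the opening at its end, in the units of the state.
- arm.observe(): the state, without advancing time (a new reading comes with each control period).
- arm.get_image(name): name is "side" or "top" or "wrist"; returns (picture, depth): 420x560x3 uint8, red, green, blue; 420x560 float32, m along the optical axis (not along the pixel's ray), 0 where there is no reading.
- arm.get_calibration(name): a dict with "intrinsics" (3x3 intrinsics, pixels), "D" ([k1, k2, p1, p2, k3] as OpenCV has them; the pictures are not rectified), "rvec" (rotation vector, rad) and "tvec" (3), from world to camera coordinates, as OpenCV has them; the wrist camera has in their place "tool_from_camera" (4x4, takes a point from camera to tool coordinates, whose origin is the TCP and whose axes are the flange's). Camera axes: x right, y down, z forward; pixel columns grow to the right and rows downward; lengths in m; the calibration is good to about 2 mm. A picture is of the moment at which its call begins: read the wrist's pose just before it. get_calibration takes no time and is no camera call.
- arm.sign_off(): hands the job in, once; it reports no verdict.
The state is a dict: "clock": time; "joints": joint angles; "dq": joint speeds; "joint_efforts": joint torques, N m; "position": TCP position; "ee_rot": TCP orientation; "force": force on the tool from outside, world axes, zero at the start; "ft_torque": the same for the moment, N m; "width": opening from 0.0 (shut) to 1.0 (fully open).
Only numpy, scipy, OpenCV 4.12 (cv2) and the standard library are available. Lean on these libraries where they do the work, as an engineer would, in place of code of your own. Each camera call takes 0.05 s, during which the arm holds its last target. There are 200 camera calls.

TASK

Clear the repair bench into the pull-out organiser: every phone flat in the wide blue-lined bin, every precision driver lying flat in the red-lined bin, every flux jar in the yellow-lined bin. Once everything is sorted, push the tray fully home and only then swing the red catch all the way across in front of it. Leave the tape roll and the blue pot where they stand.

Things in the scene. Friction and masses are not known exactly. Their poses are not given: they have to be found in the camera images.
- phone1_mid (a point): centre of a small black phone with a dark screen, a rigid slab 118 x 58 x 10 mm (length along its x, width along y, thickness along z); may be absent
- phone2_mid (a point): centre of a small white phone with a dark screen, a rigid slab 118 x 58 x 10 mm (length along its x, width along y, thickness along z); may be absent
- driver1_mid (a point): precision driver lying down: square blue handle 70 mm long and 13 x 13 mm thick, with a thin steel shaft 45 mm long (5 mm thick) beyond it; this point is the middle of the handle, the shaft points along +x (handle end at -35 mm, shaft tip at +80 mm); may be absent
- driver2_mid (a point): precision driver lying down: square orange handle 70 mm long and 13 x 13 mm thick, with a thin steel shaft 45 mm long (5 mm thick) beyond it; this point is the middle of the handle, the shaft points along +x (handle end at -35 mm, shaft tip at +80 mm); may be absent
- driver3_mid (a point): precision driver lying down: square green handle 70 mm long and 13 x 13 mm thick, with a thin steel shaft 45 mm long (5 mm thick) beyond it; this point is the middle of the handle, the shaft points along +x (handle end at -35 mm, shaft tip at +80 mm); may be absent
- jar1_mid (a point): centre of a small closed flux jar, dark blue with a yellow lid, upright cylinder 36 mm in diameter and 30 mm tall, axis along its z; may be absent
- jar2_mid (a point): centre of a small closed flux jar, light blue with a yellow lid, upright cylinder 36 mm in diameter and 30 mm tall, axis along its z; may be absent
- jar3_mid (a point): centre of a small closed flux jar, dark blue with a yellow lid, upright cylinder 36 mm in diameter and 30 mm tall, axis along its z; may be absent
- bin_phones (a point): centre of the inner floor (12 mm above the table) of the blue-lined wide bin (left), for phones, inside 165 mm long in x and 110 mm wide in y, open at the top. Site axes: x along the tray's travel (towards its home end, away from the robot), y to the left, z up. The tray is grey, 173 x 296 mm, its walls are 4 mm thick and rise 40 mm above the bin floors; it slides with the tray joint
- bin_drivers (a point): centre of the inner floor (12 mm above the table) of the red-lined bin (middle), for precision drivers, inside 165 mm long in x and 85 mm wide in y, open at the top. Site axes: x along the tray's travel (towards its home end, away from the robot), y to the left, z up. The tray is grey, 173 x 296 mm, its walls are 4 mm thick and rise 40 mm above the bin floors; it slides with the tray joint
- bin_jars (a point): centre of the inner floor (12 mm above the table) of the yellow-lined bin (right), for flux jars, inside 165 mm long in x and 85 mm wide in y, open at the top. Site axes: x along the tray's travel (towards its home end, away from the robot), y to the left, z up. The tray is grey, 173 x 296 mm, its walls are 4 mm thick and rise 40 mm above the bin floors; it slides with the tray joint
- tab (a point): black upright tab on the middle of the tray's front wall, 60 mm wide (y), 10 mm thick (x), from the tray's underside to 72 mm above the table; this point is 10 mm below its top edge, mid-thickness. Push or pinch it to slide the tray (about 3 N of friction); axes as for the bins
- tray_part (a joint): how far the tray is pulled out towards the robot, m: 0 = fully home against the back stop, starts 0.06 to 0.09, limit 0.10. It stays where it is left
- catch_part (a joint): angle of the red swing catch, rad: 0 = pointing along the tray's travel towards the robot (open), growing counter-clockwise seen from above to 1.571 = right across in front of the tray (locked). It stays where it is left (about 1 N at its knob turns it)
- catch_grip (a point): on the axis of the catch's upright red knob, 16 mm in diameter, 40 mm tall, its top 66 mm above the table; this point is 16 mm below the top and 52 mm from the hinge
- catch_hinge (a point): on the vertical hinge axis of the catch, at the same height as catch_grip; fixed, at the front left corner of the organiser
- tape_mid (a point): centre of a grey tape roll lying flat, 68 mm outside diameter, 24 mm tall; not to be sorted, leave it alone
- pot_mid (a point): centre of a blue pot holding brushes, 68 mm in diameter, 75 mm tall (brushes to 125 mm); not to be sorted, leave it alone

How it is judged:
On the way, in this order (a step that is already met when the one before it is completed fails the run):
1. every item lies released in the bin for its type, with the catch still open (x of phone1_mid in the frame of bin_phones between -0.045 and 0.045 m and y of phone1_mid in the frame of bin_phones between -0.045 and 0.045 m and z of phone1_mid in the frame of bin_phones between -0.005 and 0.035 m and angle between the z axis of each of phone1_mid, phone2_mid and the z axis of bin_phones, either way round below 0.3 rad and x of phone2_mid in the frame of bin_phones between -0.045 and 0.045 m and y of phone2_mid in the frame of bin_phones between -0.045 and 0.045 m and z of phone2_mid in the frame of bin_phones between -0.005 and 0.035 m and x of driver1_mid in the frame of bin_drivers between -0.07 and 0.07 m and y of driver1_mid in the frame of bin_drivers between -0.043 and 0.043 m and z of driver1_mid in the frame of bin_drivers between -0.005 and 0.038 m and angle between the x axis of each of driver1_mid, driver2_mid, driver3_mid and the z axis of bin_drivers, either way round above 1.27 rad and x of driver2_mid in the frame of bin_drivers between -0.07 and 0.07 m and y of driver2_mid in the frame of bin_drivers between -0.043 and 0.043 m and z of driver2_mid in the frame of bin_drivers between -0.005 and 0.038 m and x of driver3_mid in the frame of bin_drivers between -0.07 and 0.07 m and y of driver3_mid in the frame of bin_drivers between -0.043 and 0.043 m and z of driver3_mid in the frame of bin_drivers between -0.005 and 0.038 m and x of jar1_mid in the frame of bin_jars between -0.082 and 0.082 m and y of jar1_mid in the frame of bin_jars between -0.043 and 0.043 m and z of jar1_mid in the frame of bin_jars between -0.005 and 0.04 m and x of jar2_mid in the frame of bin_jars between -0.082 and 0.082 m and y of jar2_mid in the frame of bin_jars between -0.043 and 0.043 m and z of jar2_mid in the frame of bin_jars between -0.005 and 0.04 m and x of jar3_mid in the frame of bin_jars between -0.082 and 0.082 m and y of jar3_mid in the frame of bin_jars between -0.043 and 0.043 m and z of jar3_mid in the frame of bin_jars between -0.005 and 0.04 m and contact force between the fingers and phone1 below 0.1 N and contact force between the fingers and phone2 below 0.1 N and contact force between the fingers and driver1 below 0.1 N and contact force between the fingers and driver2 below 0.1 N and contact force between the fingers and driver3 below 0.1 N and contact force between the fingers and jar1 below 0.1 N and contact force between the fingers and jar2 below 0.1 N and contact force between the fingers and jar3 below 0.1 N and value of joint catch_part below 0.6 rad and value of joint tray_part above 0.012 m), for 0.3 s.
2. the tray is fully home, with the catch still open (value of joint tray_part below 0.004 m and value of joint catch_part below 0.6 rad), for 0.2 s.
3. the catch is swung across (value of joint catch_part above 1.4 rad and value of joint tray_part below 0.004 m), for 0.2 s.
At the end, for the whole second after the job is handed in: every phone is in the blue-lined bin, flat within 17 degrees; every driver in the red-lined bin, within 17 degrees of level; every jar in the yellow-lined bin; all below the rim and at rest; tray within 4 mm of home; catch past 1.40 rad (all of step 3 and x of phone1_mid in the frame of bin_phones between -0.045 and 0.045 m and y of phone1_mid in the frame of bin_phones between -0.045 and 0.045 m and z of phone1_mid in the frame of bin_phones between -0.005 and 0.035 m and angle between the z axis of each of phone1_mid, phone2_mid and the z axis of bin_phones, either way round below 0.3 rad and x of phone2_mid in the frame of bin_phones between -0.045 and 0.045 m and y of phone2_mid in the frame of bin_phones between -0.045 and 0.045 m and z of phone2_mid in the frame of bin_phones between -0.005 and 0.035 m and x of driver1_mid in the frame of bin_drivers between -0.07 and 0.07 m and y of driver1_mid in the frame of bin_drivers between -0.043 and 0.043 m and z of driver1_mid in the frame of bin_drivers between -0.005 and 0.038 m and angle between the x axis of each of driver1_mid, driver2_mid, driver3_mid and the z axis of bin_drivers, either way round above 1.27 rad and x of driver2_mid in the frame of bin_drivers between -0.07 and 0.07 m and y of driver2_mid in the frame of bin_drivers between -0.043 and 0.043 m and z of driver2_mid in the frame of bin_drivers between -0.005 and 0.038 m and x of driver3_mid in the frame of bin_drivers between -0.07 and 0.07 m and y of driver3_mid in the frame of bin_drivers between -0.043 and 0.043 m and z of driver3_mid in the frame of bin_drivers between -0.005 and 0.038 m and x of jar1_mid in the frame of bin_jars between -0.082 and 0.082 m and y of jar1_mid in the frame of bin_jars between -0.043 and 0.043 m and z of jar1_mid in the frame of bin_jars between -0.005 and 0.04 m and x of jar2_mid in the frame of bin_jars between -0.082 and 0.082 m and y of jar2_mid in the frame of bin_jars between -0.043 and 0.043 m and z of jar2_mid in the frame of bin_jars between -0.005 and 0.04 m and x of jar3_mid in the frame of bin_jars between -0.082 and 0.082 m and y of jar3_mid in the frame of bin_jars between -0.043 and 0.043 m and z of jar3_mid in the frame of bin_jars between -0.005 and 0.04 m and linear speed of each of phone1, phone2, driver1, driver2, driver3, jar1, jar2, jar3 below 0.03 m/s); the robot touches nothing.
It fails at once if the tape roll is shifted more than 50 mm (distance of tape_mid from where it was at the start of the episode above 0.05 m).
It fails at once if the blue pot is shifted more than 50 mm or tipped (distance of pot_mid from where it was at the start of the episode above 0.05 m or angle between pot_mid's own z axis and vertical above 0.6 rad).
Of phone1, phone2, driver1, driver2, driver3, jar1, jar2, jar3 only 5 to 7 are there at a start; the rules pass over those that are not, and their reading is None.
At some moment in a run one of phone1, phone2, driver1, driver2, driver3, jar1, jar2, jar3 may be knocked a few centimetres aside while the robot is not near it.
Once in a run the grip may slacken for a moment while it holds something.
It also fails if it takes over 210 s, if anything falls off the work surface, if the arm or the gripper's body presses on something with over 40 N, if the wrist force passes 120 N, or if a joint passes its speed limit or range.

## Working session

There is one attempt and no reset: what is moved stays moved. The work goes in short steps, Python scripts to look and compute and a tool call to move; the robot and the scene stay as the last step left them, time stands still between calls to the robot, and variables do not carry over. Pictures are saved under pics/ and viewed, about 12 in all and at most 16, crops included, and the job is handed in when it is done.

Besides the shell and the picture viewer there is one more tool, called after "Call:" as a command line: name --pt "numbers of a row" for each row, then --argument value for the rest. carry_out: Moves the arm, as the interface text tells. Its arguments: {"type":"object","properties":{"plan":{"type":"array"},"squeeze":{"type":"number"}},"required":["plan"]}

```bash
ls; mkdir -p pics; cat > h.py <<'E'
import numpy as np, cv2
from cell import arm
def pose(cam):
    c=arm.get_calibration(cam); K=np.array(c["intrinsics"],float); D=np.array(c["D"],float)
    if cam=="wrist":
        s=arm.observe(); T=np.eye(4); T[:3,:3]=cv2.Rodrigues(np.array(s["ee_rot"],float))[0]; T[:3,3]=s["position"]
        return K,D,T@np.array(c["tool_from_camera"])
    R=cv2.Rodrigues(np.array(c["rvec"],float))[0]; T=np.eye(4); T[:3,:3]=R.T; T[:3,3]=-R.T@np.array(c["tvec"],float).ravel()
    return K,D,T
def snap(cam):
    P=pose(cam); im,d=arm.get_image(cam); return im,d,P
def plane(px,z,P):
    K,D,T=P; u=cv2.undistortPoints(np.array(px,float).reshape(-1,1,2),K,D).reshape(-1,2)
    r=np.c_[u,np.ones(len(u))]@T[:3,:3].T; return T[:3,3]+r*((z-T[2,3])/r[:,2])[:,None]
def cloud(d,P):
    K,D,T=P; h,w=d.shape; g=np.stack(np.meshgrid(np.arange(w),np.arange(h)),-1).reshape(-1,1,2).astype(float)
    u=cv2.undistortPoints(g,K,D).reshape(-1,2); p=np.c_[u,np.ones(len(u))]*d.reshape(-1,1)
    return (p@T[:3,:3].T+T[:3,3]).reshape(h,w,3)
def save(n,im): cv2.imwrite(f"pics/{n}.png",cv2.cvtColor(im,cv2.COLOR_RGB2BGR))
E
python3 - <<'E'
from h import *
im,d,P=snap("top"); save("top0",im); np.savez("top0.npz",im=im,d=d)
im2,_,P2=snap("side"); save("side0",im2)
print(P[2],P2[2]); s=arm.observe(); print(s)
E
```

```text
pics
[[-6.40252599e-03 -9.85187491e-01  1.71361070e-01  3.64353973e-01]
 [-9.99978631e-01  6.53420678e-03  2.04419886e-04  4.27845783e-02]
 [-1.32110058e-03 -1.71356099e-01 -9.85208273e-01  1.27521772e+00]
 [ 0.00000000e+00  0.00000000e+00  0.00000000e+00  1.00000000e+00]] [[-0.96522247 -0.13662426  0.22288873  0.31012424]
 [-0.26120289  0.46847103 -0.84398338  0.94597163]
 [ 0.01089169 -0.87285091 -0.48786542  0.59175894]
 [ 0.          0.          0.          1.        ]]
{'clock': 0.1, 'joints': array([-1.34858068,  0.43520787,  0.0249816 ,  1.57399224, -0.01159661,
        1.13400412, -0.07510176]), 'dq': array([ 0.00038096, -0.00049674, -0.00025625, -0.00186882, -0.00042146,
       -0.00067335, -0.00013932]), 'joint_efforts': array([ 2.93921083e-03, -6.69126391e+01,  9.87759791e-01, -3.15143859e+01,
       -6.04165345e-02,  3.74228158e-02,  6.07187098e-05]), 'position': array([0.19939059, 0.59196079, 0.29149495]), 'ee_rot': array([-5.08082482e-01, -3.10013547e+00,  2.29859700e-03]), 'force': array([-0.35603208, -0.55513774,  0.08660004]), 'ft_torque': array([ 0.02108615, -0.02575342,  0.00708092]), 'width': 0.9997131775050526}
```

View pics/top0.png

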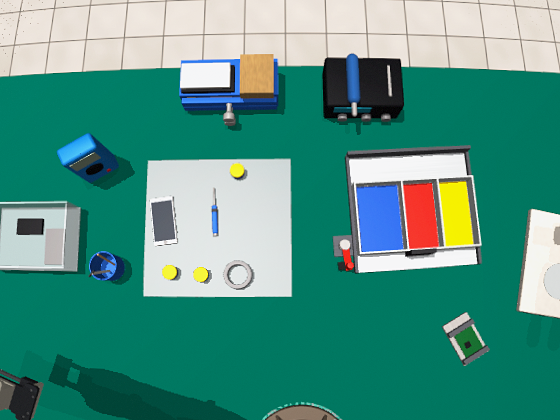

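View pics/side0.png

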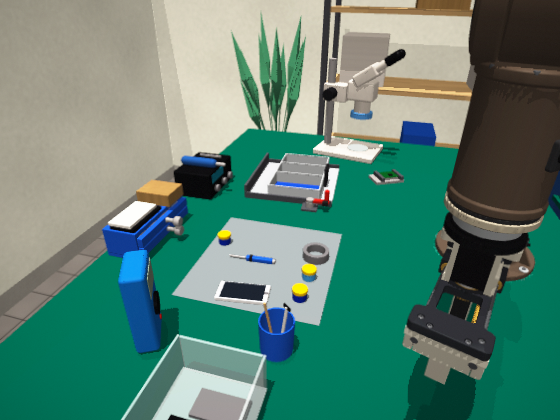

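The top view shows a white phone at (163,220) and a blue driver at (214,212) with its shaft pointing up. There are three jars at (237,170), (170,272) and (200,274), plus the tape at (237,274) and the pot at (103,265). The tray is at about (417,215) and the catch knob at about (347,265). The side view shows the same five items.

```bash
cat > meas.py <<'E'
from h import *
import sys
def meas(cam="top",n=None):
    im,d,P=snap(cam)
    if n: save(n,im)
    hsv=cv2.cvtColor(im,cv2.COLOR_RGB2HSV); C=cloud(d,P)
    def comps(lo,hi,amin,z,name):
        m=cv2.inRange(hsv,np.array(lo),np.array(hi))
        cs,_=cv2.findContours(m,cv2.RETR_EXTERNAL,cv2.CHAIN_APPROX_NONE)
        for c in cs:
            if cv2.contourArea(c)<amin: continue
            w=plane(c.reshape(-1,2),z,P)[:,:2].astype(np.float32)
            (cx,cy),(a,b),_=cv2.minAreaRect(w*1000); bx=cv2.boxPoints(cv2.minAreaRect(w*1000))
            e=[bx[1]-bx[0],bx[2]-bx[1]]; e=max(e,key=np.linalg.norm); ang=np.arctan2(e[1],e[0])%np.pi
            mm=np.zeros(m.shape,np.uint8); cv2.drawContours(mm,[c],-1,255,-1)
            zz=np.median(C[...,2][(mm>0)&(d>0)]) if (d[mm>0]>0).any() else 0
            px=c.reshape(-1,2).mean(0)
            print(f"{name} px{px.round()} xy=({cx:.0f},{cy:.0f})mm size {max(a,b):.0f}x{min(a,b):.0f} ang {ang:.2f} depthz {zz*1000:.0f}")
    comps((22,120,120),(35,255,255),12,0.03,"yellow")
    comps((98,120,80),(125,255,255),12,0.01,"blue")
    comps((0,150,100),(6,255,255),12,0.012,"red")
    comps((0,0,215),(180,40,255),60,0.01,"white")
    comps((8,150,100),(20,255,255),12,0.013,"orange")
    return im,d,P,C
if __name__=="__main__": meas(*sys.argv[1:])
E
python3 - <<'E'
from meas import *
im,d,P,C=meas()
for n,p in dict(tape=(237,274),pot=(103,265),knob=(346,244),knobred=(347,256),hinge=(343,243),tab=(420,252),table=(270,290),tl=(357,182),bl=(361,253),br=(478,243)).items():
    print(n,C[p[1],p[0]].round(3))
big=cv2.resize(im[140:310,320:500],None,fx=4,fy=4,interpolation=cv2.INTER_CUBIC); save("tray0",big[:600])
E
```

```text
yellow px[200. 274.] xy=(431,235)mm size 33x33 ang 1.57 depthz 30
yellow px[169. 272.] xy=(435,310)mm size 34x33 ang 1.57 depthz 30
yellow px[456. 213.] xy=(574,-384)mm size 158x70 ang 0.06 depthz 13
yellow px[237. 170.] xy=(683,151)mm size 34x33 ang 0.77 depthz 30
blue px[103. 268.] xy=(446,478)mm size 84x72 ang 0.59 depthz 30
blue px[214. 222.] xy=(558,205)mm size 49x12 ang 0.02 depthz 12
blue px[379. 218.] xy=(566,-197)mm size 160x102 ang 0.05 depthz 13
blue px[ 87. 158.] xy=(724,538)mm size 128x127 ang 2.10 depthz 152
blue px[230.  86.] xy=(917,177)mm size 257x141 ang 1.57 depthz 67
blue px[353.  78.] xy=(933,-144)mm size 135x32 ang 3.14 depthz 117
red px[347. 259.] xy=(465,-117)mm size 49x20 ang 0.20 depthz 31
red px[420. 215.] xy=(572,-299)mm size 159x74 ang 0.06 depthz 13
white px[456. 322.] xy=(309,-378)mm size 67x17 ang 2.06 depthz 10
white px[416. 261.] xy=(460,-288)mm size 296x39 ang 1.62 depthz 6
white px[345. 244.] xy=(502,-110)mm size 22x19 ang 1.56 depthz 33
white px[542. 264.] xy=(448,-623)mm size 260x113 ang 2.95 depthz 22
white px[ 30. 245.] xy=(519,672)mm size 179x
[... 2422 characters left out ...]
 1.56 depthz -751
white px[224.  16.] xy=(1115,192)mm size 104x103 ang 1.56 depthz -751
white px[184.  17.] xy=(1116,300)mm size 105x104 ang 1.57 depthz -751
white px[109.   1.] xy=(1177,517)mm size 101x10 ang 1.50 depthz -752
white px[72.  3.] xy=(1181,627)mm size 104x20 ang 1.48 depthz -751
white px[37.  4.] xy=(1185,735)mm size 104x34 ang 1.46 depthz -751
white px[10.  5.] xy=(1193,828)mm size 76x41 ang 1.45 depthz -751
tape [ 0.432  0.15  -0.   ]
pot [0.453 0.482 0.002]
knob [ 0.5   -0.111  0.034]
knobred [ 0.471 -0.113  0.03 ]
hinge [ 0.503 -0.104  0.028]
tab [ 0.475 -0.278  0.074]
table [ 0.394  0.071 -0.   ]
tl [ 0.646 -0.139  0.052]
bl [ 0.477 -0.144  0.048]
br [ 0.497 -0.431  0.043]
```

View pics/tray0.png

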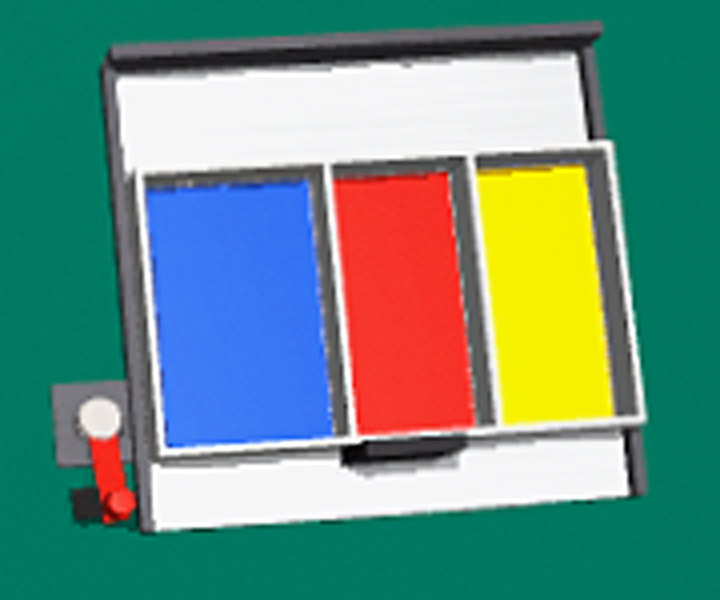

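The crop shows the tray yawed by about +0.055 rad. The catch hinge is at crop (98,418) and the knob at (118,500). First I'll move above the mat for a close wrist view.

Call:
carry_out --pt "5 -6 4 0.1 9" --pt "10 -11 8 0.2 9" --pt "14 -15 12 0.32 9" --pt "18 -19 12 0.32 9" --pt "22 -23 12 0.32 9" --pt "26 -27 12 0.32 9" --pt "29 -31 12 0.32 9" --pt "31 -35 12 0.32 9" --pt "33 -39 12 0.32 9" --pt "33 -39 12 0.32 9" --pt "33 -39 12 0.32 9" --pt "33 -39 12 0.32 9"

```text
clock: 1.35
position: [0.5322, 0.1957, 0.4117]
ee_rot: [0.022, 3.14, -0.006]
force: [0.7, 1.1, -0.2]
width: 0.98
```

```bash
python3 - <<'E'
from meas import *
im,d,P,C=meas("wrist","w1")
print(P[2].round(3)); s=arm.observe(); print(s["position"],s["ee_rot"],s["joints"])
m=((C[...,2]>0.005)&(C[...,2]<0.1)&(d>0)).astype(np.uint8)
cs,_=cv2.findContours(m,cv2.RETR_EXTERNAL,cv2.CHAIN_APPROX_NONE)
for c in cs:
    if cv2.contourArea(c)>80:
        mm=np.zeros(m.shape,np.uint8); cv2.drawContours(mm,[c],-1,1,-1); q=C[(mm>0)&(m>0)]
        r=cv2.minAreaRect((q[:,:2]*1000).astype(np.float32)); bx=cv2.boxPoints(r); e=max([bx[1]-bx[0],bx[2]-bx[1]],key=np.linalg.norm)
        print(c.reshape(-1,2).mean(0).round(),np.round(r[0]),np.round(r[1]),"ang",np.arctan2(e[1],e[0])%np.pi,np.percentile(q[:,2],90).round(3))
E
```

```text
yellow px[256. 257.] xy=(681,151)mm size 36x33 ang 3.11 depthz 30
yellow px[362.  96.] xy=(436,309)mm size 34x31 ang 1.56 depthz 31
yellow px[309.  93.] xy=(431,235)mm size 34x32 ang 1.56 depthz 30
blue px[257. 365.] xy=(921,141)mm size 18x10 ang 1.56 depthz 76
blue px[268. 348.] xy=(877,162)mm size 271x73 ang 1.64 depthz 51
blue px[478. 257.] xy=(690,534)mm size 160x56 ang 1.57 depthz 43
blue px[290. 202.] xy=(596,208)mm size 10x7 ang 1.56 depthz 14
blue px[289. 180.] xy=(559,206)mm size 52x11 ang 0.04 depthz 13
blue px[ 32. 187.] xy=(565,-210)mm size 162x79 ang 0.05 depthz 12
blue px[479. 104.] xy=(447,483)mm size 115x78 ang 1.57 depthz 45
red px[ 65. 120.] xy=(465,-134)mm size 52x43 ang 0.15 depthz 31
white px[ 76. 147.] xy=(500,-121)mm size 21x19 ang 2.94 depthz 32
white px[ 45. 210.] xy=(592,-218)mm size 230x173 ang 3.14 depthz 6
white px[554. 168.] xy=(543,620)mm size 108x26 ang 0.24 depthz 7
white px[ 28. 117.] xy=(455,-191)mm size 93x37 ang 1.63 depthz 6
white px[248.  94.] xy=(430,147)mm size 39x38 ang 0.54 depthz 1
white px[219.  80.] xy=(420,107)mm size 78x78 ang 1.55 dept
[... 260 characters left out ...]
034234 ] [-0.60478159  0.26285708  0.1986012   1.53721097 -0.05045289  1.34740241
  1.1586885 ]
[268. 348.] [835. 167.] [ 74. 239.] ang 1.6715909 0.069
[257. 255.] [682. 152.] [34. 34.] ang 1.5115753 0.031
[474. 258.] [680. 488.] [18. 89.] ang 2.188654 0.088
[290. 193.] [585. 208.] [121.  13.] ang 0.04454345 0.014
[369. 179.] [563. 333.] [119.  59.] ang 0.13513777 0.012
[ 50. 185.] [ 576. -188.] [190. 304.] ang 2.9594917 0.045
[535. 157.] [519. 599.] [103. 160.] ang 3.1412015 0.087
[362.  96.] [436. 310.] [35. 34.] ang 0.8885897 0.032
[309.  93.] [430. 236.] [32. 33.] ang 3.1288164 0.031
[478. 104.] [448. 459.] [68. 66.] ang 1.533301 0.076
[248.  94.] [430. 150.] [67. 66.] ang 1.532015 0.025
```

View pics/w1.png

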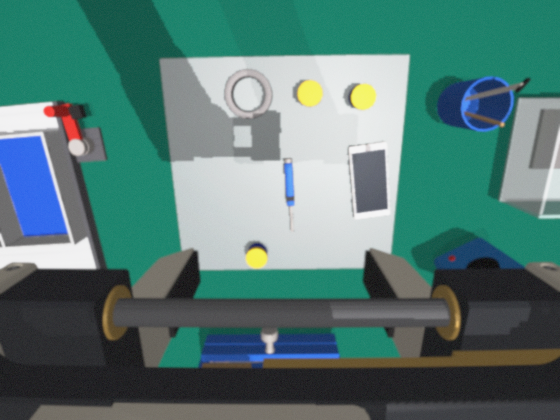

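The wrist view shows all five items. The measured sizes match the given ones: phone 119x59 at (563,333) mm with angle 0.135, and driver 121 mm long with its handle middle near (562,207). I'll take the phone first.

Call:
carry_out --pt "1.6 5 -4 0.15 9.1" --pt "3.2 9 -9 0.15 9.1" --pt "3.2 13.4 -14 0.15 9.1" --pt "3.2 13.4 -19 0.15 9.1" --pt "3.2 13.4 -24 0.15 9.1" --pt "3.2 13.4 -28 0.15 9.1" --pt "3.2 13.4 -31 0.15 9.1" --pt "3.2 13.4 -33 0.15 9.1" --pt "3.2 13.4 -34.1 0.15 9.1" --pt "3.2 13.4 -34.1 0.15 9.1" --pt "3.2 13.4 -34.1 0.15 9.1" --pt "3.2 13.4 -34.1 0.15 5" --pt "3.2 13.4 -34.1 0.15 5" --pt "3.2 13.4 -34.1 0.15 5" --pt "3.2 13.4 -34.1 0.15 5" --pt "3.2 13.4 -34.1 0.15 5" --pt "3.2 13.4 -34.1 0.15 5" --squeeze 25

```text
clock: 3.1
position: [0.5627, 0.3331, 0.0708]
ee_rot: [-0.219, 3.133, -0.003]
force: [-0.7, -0.4, 4.1]
width: 0.627
```

```bash
cat > tray.py <<'E'
from h import *
def tray(im,P):
    hsv=cv2.cvtColor(im,cv2.COLOR_RGB2HSV); th=0.055
    for n,lo,hi,w in (("phones",(98,120,80),(125,255,255),.110),("drivers",(0,150,100),(6,255,255),.085),("jars",(22,120,120),(35,255,255),.085)):
        m=cv2.inRange(hsv,np.array(lo),np.array(hi)); m[:,:350]=0; m[:140]=0; m[275:]=0
        c=max(cv2.findContours(m,cv2.RETR_EXTERNAL,cv2.CHAIN_APPROX_NONE)[0],key=cv2.contourArea)
        p=plane(c.reshape(-1,2),.012,P)[:,:2]
        bx=cv2.boxPoints(cv2.minAreaRect((p*1000).astype(np.float32)))
        e=max([bx[1]-bx[0],bx[2]-bx[1]],key=np.linalg.norm); a=np.arctan(e[1]/e[0])
        R=np.array([[np.cos(th),np.sin(th)],[-np.sin(th),np.cos(th)]]); q=p@R.T
        back=np.percentile(q[:,0],97); right=np.percentile(q[:,1],3); front,left=np.percentile(q[:,0],3),np.percentile(q[:,1],97)
        # half pixel growth ~1.2mm
        ctr=R.T@np.array([back+.0012-.0825,right-.0012+w/2]); print(n,"yaw %.3f"%a,"ctr",ctr.round(4),"visible",round(back-front,4),round(left-right,4))
if __name__=="__main__":
    tray(np.load("top0.npz")["im"],pose("top"))
E
python3 tray.py; python3 - <<'E'
from h import *
s=arm.observe();print(s["position"],s["ee_rot"],s["width"])
P=pose("top");z=np.load("top0.npz");C=cloud(z["d"],P)
q=C[150:270,340:490].reshape(-1,3)
t=q[(q[:,2]>.046)&(q[:,2]<.057)&(q[:,0]<.70)&(q[:,1]<-.13)]
r=cv2.minAreaRect((t[:,:2]*1000).astype(np.float32)); print(len(t),r)
E
```

```text
phones yaw 0.050 ctr [ 0.5638 -0.1935] visible 0.1589 0.1014
drivers yaw 0.061 ctr [ 0.569  -0.2949] visible 0.1579 0.0728
jars yaw 0.057 ctr [ 0.5747 -0.3848] visible 0.1589 0.071
[0.56274961 0.33310791 0.07079794] [-0.21877428  3.13327312 -0.00315431] 0.6272378398145351
1086 ((564.0753173828125, -282.71527099609375), (184.55941772460938, 298.3443603515625), 3.099937915802002)
```

Call:
carry_out --pt "0 0 4 0 5" --pt "0 0 8 0 5" --pt "0 -3 12 0 5" --pt "0 -7 13 0 5" --pt "0 -11 13 0 5" --pt "0 -15 13 -0.04 5" --pt "0 -19 13 -0.085 5" --pt "0 -23 13 -0.085 5" --pt "0 -27 13 -0.085 5" --pt "0 -31 13 -0.085 5" --pt "0 -35 13 -0.085 5" --pt "0 -39 13 -0.085 5" --pt "0 -43 13 -0.085 5" --pt "0 -47 13 -0.085 5" --pt "0.1 -50 13 -0.085 5" --pt "0.1 -52.6 12 -0.085 5" --pt "0.1 -52.6 10 -0.085 5" --pt "0.1 -52.6 10 -0.085 5" --pt "0.1 -52.6 10 -0.085 5" --pt "0.1 -52.6 10 -0.085 5"

```text
clock: 5.1
position: [0.5643, -0.192, 0.1715]
ee_rot: [-0.088, 3.139, -0.003]
force: [1.1, -0.2, -1.8]
width: 0.627
```

```bash
python3 - <<'E'
from h import *
s=arm.observe();print(s["position"],s["ee_rot"],s["width"],s["force"])
im,d,P=snap("side"); cv2.imwrite("pics/s2.png",cv2.resize(im[110:250,210:380],None,fx=4,fy=4)[...,::-1])
E
```

```text
[ 0.56429683 -0.19201694  0.17153634] [-8.76599630e-02  3.13892034e+00 -2.78087171e-03] 0.6269586589044999 [ 1.07565575 -0.24214395 -1.78188034]
```

View pics/s2.png

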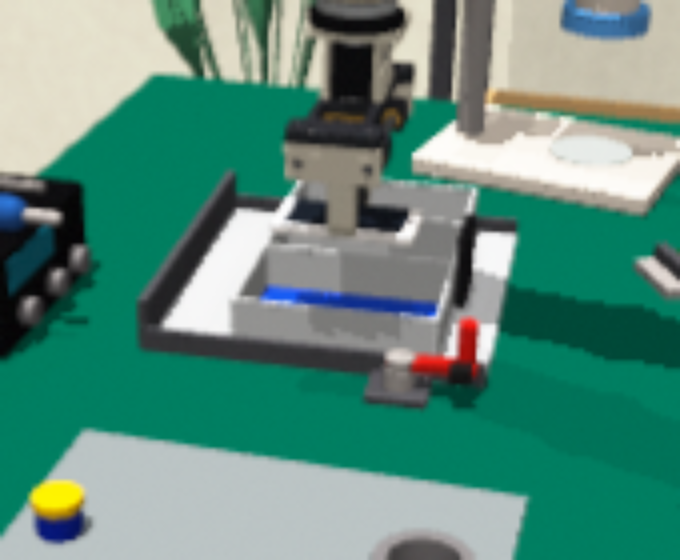

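The phone is held level above the blue bin (crop around (350,215)). I'll lower it and release.

Call:
carry_out --pt "0 -0.1 -3 0 5" --pt "0 -0.1 -5.5 0 5" --pt "0 -0.1 -7 0 5" --pt "0 -0.1 -7.9 0 5" --pt "0 -0.1 -7.9 0 5" --pt "0 -0.1 -7.9 0 5" --pt "0 -0.1 -7.9 0 6.6" --pt "0 -0.1 -7.9 0 6.6" --pt "0 -0.1 -7.9 0 6.6" --pt "0 -0.1 -7.9 0 6.6" --pt "0 -0.1 -5 0 6.6" --pt "0 -0.1 -1 0 6.6" --pt "0 -0.1 3 0 6.6" --pt "0 -0.1 7 0 6.6" --pt "0 -0.1 7 0 6.6"

```text
clock: 6.65
position: [0.5668, -0.1941, 0.2476]
ee_rot: [-0.087, 3.129, -0.007]
force: [0.4, -0.7, 0.1]
width: 0.72
```

```bash
python3 - <<'E'
from h import *
s=arm.observe();print(s["position"],s["ee_rot"],s["width"],s["force"])
im,d,P=snap("wrist"); C=cloud(d,P); save("w2",im)
m=((C[...,2]>0.016)&(C[...,2]<0.032)&(d>0)&(C[...,1]>-.26)&(C[...,1]<-.14)&(C[...,0]<.66)&(C[...,0]>.47)).astype(np.uint8)
q=C[m>0]; print(len(q),cv2.minAreaRect((q[:,:2]*1000).astype(np.float32)),np.percentile(q[:,2],[10,50,90]))
E
python3 meas.py top top2 | grep -E "^(yel|blue)"
```

```text
[ 0.56684714 -0.19413386  0.24756967] [-0.08692118  3.12927187 -0.00697789] 0.7204409349182433 [ 0.38218143 -0.74546042  0.06232302]
7668 ((561.4644165039062, -198.6964111328125), (117.77937316894531, 179.5770721435547), 89.76509094238281) [0.02144217 0.02275598 0.02422823]
yellow px[200. 274.] xy=(431,234)mm size 33x31 ang 0.01 depthz 29
yellow px[169. 272.] xy=(435,310)mm size 34x33 ang 1.57 depthz 29
yellow px[237. 170.] xy=(681,151)mm size 33x32 ang 0.01 depthz 30
blue px[104. 268.] xy=(452,471)mm size 90x71 ang 1.58 depthz 35
blue px[380. 235.] xy=(530,-199)mm size 102x87 ang 1.62 depthz 13
blue px[214. 222.] xy=(558,205)mm size 49x12 ang 0.02 depthz 12
blue px[389. 195.] xy=(620,-219)mm size 41x20 ang 0.05 depthz 14
blue px[ 87. 158.] xy=(724,538)mm size 131x126 ang 2.08 depthz 150
blue px[230.  85.] xy=(917,177)mm size 257x141 ang 1.57 depthz 67
blue px[353.  78.] xy=(933,-144)mm size 135x33 ang 0.01 depthz 117
```

View pics/w2.png

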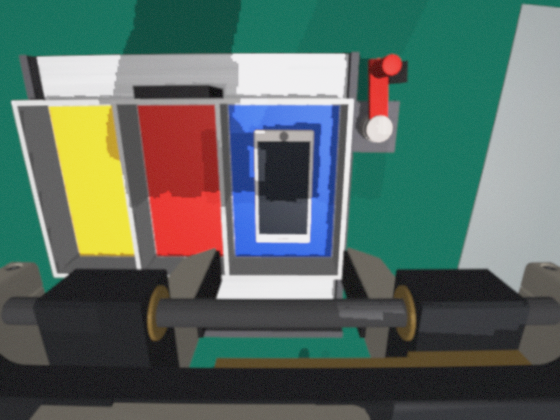

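The wrist view shows the phone lying flat in the middle of the blue bin, at pixel (283,188). The driver and jars haven't moved. Next is the driver.

Call:
carry_out --pt "0 4 0 0 5" --pt "0 8 0 0 5" --pt "0 12 0 0 5" --pt "0 16 0 0 5" --pt "-0.4 20 0 0 5" --pt "-0.4 24 0 -0.01 5" --pt "-0.4 28 0 -0.01 5" --pt "-0.4 32 -2 -0.01 5" --pt "-0.4 36 -4 -0.01 5" --pt "-0.4 40.1 -8 -0.01 5" --pt "-0.4 40.1 -12 -0.01 5" --pt "-0.4 40.1 -15 -0.01 5" --pt "-0.4 40.1 -17 -0.01 5" --pt "-0.4 40.1 -17.8 -0.01 5" --pt "-0.4 40.1 -17.8 -0.01 5" --pt "-0.4 40.1 -17.8 -0.01 5" --pt "-0.4 40.1 -17.8 -0.01 0" --pt "-0.4 40.1 -17.8 -0.01 0" --pt "-0.4 40.1 -17.8 -0.01 0" --pt "-0.4 40.1 -17.8 -0.01 0" --squeeze 25

```text
clock: 8.75
position: [0.5613, 0.2088, 0.0658]
ee_rot: [-0.072, 3.135, -0.001]
force: [-1.0, 1.2, 18.4]
width: 0.245
```

Call:
carry_out --pt "0 0 0 0 0" --pt "0 0 0 0 0" --pt "0 0 3 0 0" --pt "0 0 6 0 0" --pt "0 0 6 0 0"

```text
clock: 9.25
position: [0.5626, 0.2092, 0.1283]
ee_rot: [-0.072, 3.131, 0.002]
force: [0.4, -0.7, 0.5]
width: 0.143
```

Call:
carry_out --pt "0 -4 4 0 0" --pt "0 -8 6 0 0" --pt "0 -12 6 0 0" --pt "0 -16 6 0.01 0" --pt "-1.5 -20 6 0.01 0" --pt "-1.5 -24 6 0.01 0" --pt "-1.5 -28 6 0.01 0" --pt "-1.5 -32 6 0.01 0" --pt "-1.5 -36 6 0.01 0" --pt "-1.5 -40 6 0.01 0" --pt "-1.5 -44 6 0.01 0" --pt "-1.5 -48 6 0.01 0" --pt "-1.5 -50.5 6 0.01 0" --pt "-1.5 -50.5 5 0.01 0" --pt "-1.5 -50.5 5 0.01 0"

```text
clock: 10.75
position: [0.546, -0.2953, 0.1754]
ee_rot: [-0.086, 3.135, 0.005]
force: [-0.5, 0.9, -0.9]
width: 0.136
```

Call:
carry_out --pt "0.1 -0.1 -3 0 0" --pt "0.1 -0.1 -6 0 0" --pt "0.1 -0.1 -8 0 0" --pt "0.1 -0.1 -8.9 0 0" --pt "0.1 -0.1 -8.9 0 0" --pt "0.1 -0.1 -8.9 0 3" --pt "0.1 -0.1 -8.9 0 3" --pt "0.1 -0.1 -8.9 0 3" --pt "0.1 -0.1 -8.9 0 3" --pt "0.1 -0.1 -5 0 3" --pt "0.1 -0.1 -1 0 3" --pt "0.1 -0.1 3 0 3" --pt "0.1 4 7 0 4" --pt "0.1 8 7 0 6" --pt "0.1 12 7 0 6" --pt "0.1 16 7 0 6" --pt "0.1 20 7 0 6" --pt "0.1 24 7 0 6" --pt "0.1 24 7 0 6"

```text
clock: 12.65
position: [0.5472, -0.0485, 0.2458]
ee_rot: [-0.099, 3.134, 0.01]
force: [-0.4, 0.4, -0.2]
width: 0.653
```

```bash
python3 - <<'E'
from meas import *
s=arm.observe();print(s["position"],s["ee_rot"],s["width"],s["force"])
im,d,P,C=meas("top")
cv2.imwrite("pics/t3.png",cv2.resize(im[140:300,130:490],None,fx=2.2,fy=2.2,interpolation=cv2.INTER_CUBIC)[...,::-1])
E
```

```text
[ 0.54717895 -0.04848894  0.24579035] [-0.09892695  3.1339754   0.01035036] 0.6525232783247553 [-0.36316365  0.3513428  -0.19930848]
yellow px[200. 274.] xy=(431,234)mm size 33x31 ang 0.01 depthz 30
yellow px[169. 272.] xy=(435,310)mm size 34x33 ang 1.57 depthz 30
yellow px[456. 213.] xy=(574,-384)mm size 158x70 ang 0.06 depthz 13
yellow px[237. 170.] xy=(681,151)mm size 33x32 ang 0.01 depthz 30
blue px[107. 267.] xy=(452,471)mm size 90x71 ang 1.58 depthz 33
blue px[420. 225.] xy=(546,-298)mm size 53x13 ang 0.08 depthz 25
blue px[395. 218.] xy=(568,-237)mm size 159x30 ang 3.13 depthz 13
blue px[ 87. 158.] xy=(724,537)mm size 129x127 ang 2.10 depthz 151
blue px[230.  85.] xy=(917,177)mm size 257x141 ang 1.57 depthz 67
blue px[353.  78.] xy=(933,-144)mm size 135x33 ang 0.01 depthz 117
red px[420. 215.] xy=(572,-300)mm size 159x74 ang 0.06 depthz 13
white px[457. 348.] xy=(247,-378)mm size 58x9 ang 0.53 depthz 9
white px[456. 322.] xy=(309,-378)mm size 67x17 ang 2.08 depthz 9
white px[435. 260.] xy=(463,-333)mm size 206x37 ang 1.63 depthz 6
white px[542. 264.] xy=(448,-623)mm size 260x1
[... 2145 characters left out ...]
5 depthz -749
white px[385.  17.] xy=(1116,-242)mm size 104x104 ang 1.58 depthz -750
white px[345.  16.] xy=(1115,-134)mm size 105x99 ang 1.58 depthz -750
white px[305.  16.] xy=(1114,-25)mm size 104x99 ang 1.57 depthz -750
white px[264.  16.] xy=(1115,84)mm size 104x99 ang 1.56 depthz -750
white px[224.  16.] xy=(1115,192)mm size 105x102 ang 1.55 depthz -751
white px[184.  17.] xy=(1116,300)mm size 105x104 ang 1.57 depthz -750
white px[108.   1.] xy=(1176,518)mm size 102x13 ang 1.50 depthz -752
white px[72.  3.] xy=(1180,627)mm size 104x23 ang 1.48 depthz -751
white px[37.  4.] xy=(1185,735)mm size 104x34 ang 1.46 depthz -751
white px[10.  5.] xy=(1193,828)mm size 76x41 ang 1.45 depthz -751
```

View pics/t3.png

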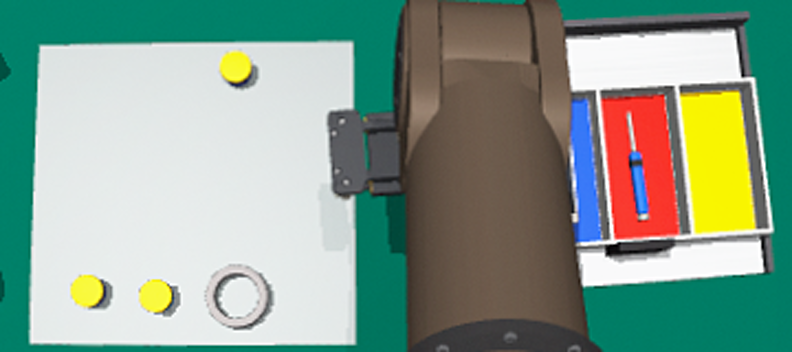

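The top crop shows the driver flat in the red bin at crop (638,180). The jars are unmoved. Next is the far jar at (682,152) mm.

Call:
carry_out --pt "3 4 0 0 6" --pt "6 8 0 0 6" --pt "9 12 0 0 6" --pt "12 16 0 0 6" --pt "13.5 20 0 0 6" --pt "13.5 20 -4 0 6" --pt "13.5 20 -8 0 6" --pt "13.5 20 -12 0 6" --pt "13.5 20 -15 0 6" --pt "13.5 20 -16.8 0 6" --pt "13.5 20 -16.8 0 6" --pt "13.5 20 -16.8 0 6" --pt "13.5 20 -16.8 0 2" --pt "13.5 20 -16.8 0 2" --pt "13.5 20 -16.8 0 2" --pt "13.5 20 -16.8 0 2" --pt "13.5 20 -13 0 2" --pt "13.5 20 -9 0 2" --pt "13.5 20 -5 0 2" --pt "13.5 20 -5 0 2" --squeeze 25

```text
clock: 14.7
position: [0.6851, 0.1486, 0.2027]
ee_rot: [-0.094, 3.124, 0.011]
force: [-0.1, 0.2, -1.0]
width: 0.387
```

Call:
carry_out --pt "0 -4 1 0 2" --pt "-0.5 -8 2 0 2" --pt "-1 -12 2 0 2" --pt "-1.5 -16 2 0 2" --pt "-2 -20 2 0 2" --pt "-2.5 -24 2 0 2" --pt "-3 -28 2 0 2" --pt "-3.5 -32 2 0 2" --pt "-4 -36 2 0 2" --pt "-5 -40 2 0 2" --pt "-6 -44 2 0 2" --pt "-6.2 -48 2 0 2" --pt "-6.2 -52 2 0 2" --pt "-6.2 -53.1 2 0 2" --pt "-6.2 -53.1 0 0 2" --pt "-6.2 -53.1 0 0 2" --pt "-6.2 -53.1 0 0 2"

```text
clock: 16.4
position: [0.6231, -0.3812, 0.2022]
ee_rot: [-0.096, 3.125, 0.013]
force: [0.1, -0.2, 0.0]
width: 0.386
```

Call:
carry_out --pt "0 -0.1 -4 0 2" --pt "0 -0.1 -7 0 2" --pt "0 -0.1 -9 0 2" --pt "0 -0.1 -10.2 0 2" --pt "0 -0.1 -10.2 0 2" --pt "0 -0.1 -10.2 0 4" --pt "0 -0.1 -10.2 0 4" --pt "0 -0.1 -10.2 0 4" --pt "0 -0.1 -10.2 0 4" --pt "0 -0.1 -6 0 4" --pt "0 -0.1 -2 0 4" --pt "0 -0.1 2 0 4" --pt "-3 4 4 0 6" --pt "-6 8 4 0 6" --pt "-9 12 4 0 6" --pt "-12 16 4 0 6" --pt "-12 20 4 0 6" --pt "-12 24 4 0 6" --pt "-12 28 4 0 6" --pt "-12 32 4 0 6"

```text
clock: 18.4
position: [0.503, -0.0597, 0.2429]
ee_rot: [-0.095, 3.124, 0.013]
force: [0.7, 0.2, -0.0]
width: 0.652
```

```bash
python3 - <<'E'
from h import *
s=arm.observe();print(s["position"],s["ee_rot"],s["width"],s["joints"])
E
python3 meas.py top top4| grep -E "yel|blue"|head -9; 
```

```text
[ 0.50297779 -0.0597492   0.24293217] [-0.09515998  3.12374132  0.01296225] 0.6521233051814641 [-0.03088087  0.28685447  0.06127328  1.93626995 -0.03381824  0.90338649
  1.68018765]
yellow px[200. 274.] xy=(431,234)mm size 33x31 ang 0.01 depthz 30
yellow px[169. 272.] xy=(435,310)mm size 34x33 ang 1.57 depthz 29
yellow px[456. 213.] xy=(574,-384)mm size 158x70 ang 0.06 depthz 13
blue px[105. 268.] xy=(452,471)mm size 90x71 ang 1.58 depthz 33
blue px[401. 240.] xy=(512,-247)mm size 47x7 ang 3.10 depthz 13
blue px[420. 225.] xy=(546,-298)mm size 53x13 ang 0.08 depthz 24
blue px[ 87. 158.] xy=(724,537)mm size 129x127 ang 2.10 depthz 151
blue px[230.  85.] xy=(917,177)mm size 257x141 ang 1.57 depthz 67
blue px[353.  78.] xy=(933,-144)mm size 135x33 ang 0.01 depthz 117
```

Call:
carry_out --pt "-1 4 0 0 5" --pt "-2 8 0 0 5" --pt "-3 12 0 0 5" --pt "-4 16 0 0 5" --pt "-5 20 0 0 5" --pt "-6 24 0 0 5" --pt "-7.2 28 -2 0 5" --pt "-7.2 29.5 -6 0 5" --pt "-7.2 29.5 -9 0 5" --pt "-7.2 29.5 -9 0 5"

```text
clock: 19.45
position: [0.4293, 0.2421, 0.15]
ee_rot: [-0.109, 3.129, 0.014]
force: [-1.6, -0.3, 0.2]
width: 0.545
```

```bash
python3 - <<'E'
from h import *
s=arm.observe();print(s["position"],s["ee_rot"],s["width"],s["joints"])
E
python3 meas.py top top5| grep -E "yel"; python3 -c "
import cv2;i=cv2.imread('pics/top4.png');j=cv2.imread('pics/top5.png')
cv2.imwrite('pics/t5.png',cv2.resize(cv2.vconcat([i[150:270,340:490],j[150:270,340:490]]),None,fx=2.4,fy=2.4))"
```

```text
[0.42930027 0.24213338 0.1500424 ] [-0.10908517  3.12863225  0.01431395] 0.5446313716133291 [-0.5508527   0.40000589 -0.09028605  2.05500971  0.05411231  0.6744821
  0.96466796]
yellow px[456. 213.] xy=(574,-384)mm size 158x70 ang 0.06 depthz 13
```

View pics/t5.png

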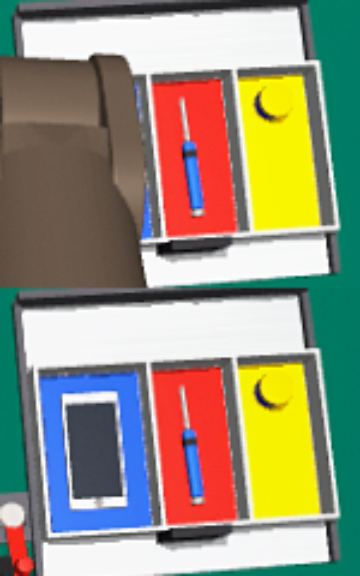

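The crops show the phone, driver and first jar standing in their bins. I'll lower onto the second jar.

Call:
carry_out --pt "0.2 -0.7 0 0 5" --pt "0.2 -0.7 -2 0 5" --pt "0.2 -0.7 -4.5 0 5" --pt "0.2 -0.7 -6.5 0 5" --pt "0.2 -0.7 -7.3 0 5" --pt "0.2 -0.7 -7.3 0 5" --pt "0.2 -0.7 -7.3 0 2" --pt "0.2 -0.7 -7.3 0 2" --pt "0.2 -0.7 -7.3 0 2" --pt "0.2 -0.7 -7.3 0 2" --pt "0.2 -0.7 -3 0 2" --pt "0.2 -0.7 1 0 2" --pt "0.2 -0.7 5 0 2" --pt "0.2 -0.7 6 0 2" --pt "0.2 -0.7 6 0 2"

```text
clock: 21.0
position: [0.4332, 0.2357, 0.2139]
ee_rot: [-0.107, 3.123, 0.019]
force: [-0.2, 0.3, -1.7]
width: 0.386
```

Call:
carry_out --pt "1 -4 0 0 2" --pt "2 -8 0 0 2" --pt "3 -12 0 0 2" --pt "4 -16 0 0 2" --pt "5 -20 0 0 2" --pt "6 -24 0 0 2" --pt "7 -28 0 0 2" --pt "8 -32 0 0 2" --pt "9 -36 0 -0.01 2" --pt "10 -40 0 -0.01 2" --pt "11 -44 0 -0.01 2" --pt "12 -48 0 -0.01 2" --pt "13 -52 0 -0.01 2" --pt "14.1 -56 0 -0.01 2" --pt "14.1 -60 0 -0.01 2" --pt "14.1 -62 0 -0.01 2" --pt "14.1 -62 0 -0.01 2" --pt "14.1 -62 0 -0.01 2"

```text
clock: 22.8
position: [0.5735, -0.3838, 0.2116]
ee_rot: [-0.09, 3.126, 0.022]
force: [-1.0, 0.6, -0.2]
width: 0.384
```

Call:
carry_out --pt "0 -0.1 -4 0 2" --pt "0 -0.1 -8 0 2" --pt "0 -0.1 -10 0 2" --pt "0 -0.1 -11 0 2" --pt "0 -0.1 -11 0 2" --pt "0 -0.1 -11 0 4" --pt "0 -0.1 -11 0 4" --pt "0 -0.1 -11 0 4" --pt "0 -0.1 -11 0 4" --pt "0 -0.1 -7 0 4" --pt "0 -0.1 -3 0 4" --pt "0 -0.1 1 0 4" --pt "-2 4 3 0 6" --pt "-4 8 3 0 6" --pt "-5 12 3 0 6" --pt "-6 16 3 0 6" --pt "-7 20 3 0 6" --pt "-8 24 3 0 6" --pt "-9 28 3 0 6" --pt "-10 32 3 0 6"

```text
clock: 24.8
position: [0.4729, -0.0624, 0.2422]
ee_rot: [-0.09, 3.125, 0.022]
force: [1.6, 0.4, -0.3]
width: 0.653
```

Call:
carry_out --pt "-0.5 4 0 0 6" --pt "-1 8 0 0 6" --pt "-1.5 12 0 0 6" --pt "-2 16 0 0 6" --pt "-2.5 20 0 0 6" --pt "-3 24 0 0 6" --pt "-3.5 28 0 0 6" --pt "-3.5 32 0 0 6" --pt "-3.8 35 0 0 6" --pt "-3.8 35 0 0 6"

```text
clock: 25.8
position: [0.4338, 0.2924, 0.2428]
ee_rot: [-0.099, 3.124, 0.027]
force: [-1.0, -0.4, 0.7]
width: 0.654
```

```bash
python3 - <<'E'
from h import *
s=arm.observe();print(s["position"],s["ee_rot"],s["width"],s["force"])
E
python3 meas.py wrist w6| grep -E "yel"; python3 meas.py top top6| grep -E "yel"; python3 -c "
import cv2;i=cv2.imread('pics/top6.png')
cv2.imwrite('pics/t6.png',cv2.resize(i[140:300,130:490],None,fx=2.2,fy=2.2))"
```

```text
[0.43377152 0.29244703 0.24277805] [-0.09895267  3.12374617  0.02695283] 0.6540515628936069 [-1.03447012 -0.35073565  0.72135226]
yellow px[295. 195.] xy=(435,310)mm size 33x33 ang 0.54 depthz 30
yellow px[456. 213.] xy=(574,-384)mm size 158x70 ang 0.06 depthz 14
```

View pics/t6.png

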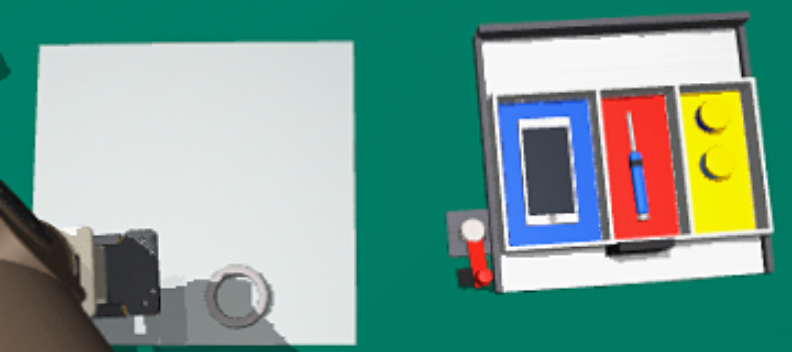

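The crop shows two jars in the yellow bin, at crop (714,116) and (718,163). The last jar is confirmed at (435,310) mm.

Call:
carry_out --pt "0.1 1.8 -4 0 6" --pt "0.1 1.8 -8 0 6" --pt "0.1 1.8 -12 0 6" --pt "0.1 1.8 -15 0 6" --pt "0.1 1.8 -16.6 0 6" --pt "0.1 1.8 -16.6 0 6" --pt "0.1 1.8 -16.6 0 6" --pt "0.1 1.8 -16.6 0 2" --pt "0.1 1.8 -16.6 0 2" --pt "0.1 1.8 -16.6 0 2" --pt "0.1 1.8 -16.6 0 2" --pt "0.1 1.8 -12 0 2" --pt "0.1 1.8 -8 0 2" --pt "0.1 1.8 -4 0 2" --pt "0.1 1.8 -4 0 2"

```text
clock: 27.4
position: [0.4377, 0.3076, 0.2077]
ee_rot: [-0.092, 3.117, 0.03]
force: [0.5, -0.2, -0.7]
width: 0.385
```

Call:
carry_out --pt "0.5 -4 0 0 2" --pt "1 -8 0 0 2" --pt "1.5 -12 0 0 2" --pt "2 -16 0 0 2" --pt "2.5 -20 0 0 2" --pt "3 -24 0 0 2" --pt "3.5 -28 0 0 2" --pt "4 -32 0 0 2" --pt "4.5 -36 0 0 2" --pt "5 -40 0 0 2" --pt "5.5 -44 0 0 2" --pt "6 -48 0 0 2" --pt "6.5 -52 0 0 2" --pt "7 -56 0 0 2" --pt "7.5 -60 0 0 2" --pt "8 -64 0 0 2" --pt "8.5 -68 0 0 2" --pt "8.7 -69.4 0 0 2" --pt "8.7 -69.4 0 0 2" --pt "8.7 -69.4 0 0 2"

```text
clock: 29.4
position: [0.5247, -0.385, 0.2069]
ee_rot: [-0.093, 3.118, 0.033]
force: [-0.4, 1.1, -0.5]
width: 0.385
```

Call:
carry_out --pt "0 -0.2 -4 0 2" --pt "0 -0.2 -8 0 2" --pt "0 -0.2 -10 0 2" --pt "0 -0.2 -10.6 0 2" --pt "0 -0.2 -10.6 0 2" --pt "0 -0.2 -10.6 0 4" --pt "0 -0.2 -10.6 0 4" --pt "0 -0.2 -10.6 0 4" --pt "0 -0.2 -10.6 0 4" --pt "0 -0.2 -7 0 4" --pt "0 -0.2 -3 0 4" --pt "0 -0.2 1 0 4" --pt "-4 4 3 0 2" --pt "-8 8 3 0 0" --pt "-11 8.5 3 0 0" --pt "-11 8.5 3 0 0" --pt "-11 8.5 3 0 0"

```text
clock: 31.1
position: [0.4142, -0.3, 0.2378]
ee_rot: [-0.092, 3.117, 0.032]
force: [0.1, 0.4, -1.0]
width: 0.051
```

```bash
python3 - <<'E'
from h import *
s=arm.observe();print(s["position"],s["ee_rot"],s["width"],s["force"])
im,d,P=snap("wrist"); C=cloud(d,P); save("w7",im)
m=(C[...,2]>.058)&(C[...,2]<.08)&(d>0)&(C[...,0]>.43)&(C[...,0]<.52)&(C[...,1]<-.2)&(C[...,1]>-.4); print("tab",m.sum(), C[m].min(0),C[m].max(0))
hsv=cv2.cvtColor(im,cv2.COLOR_RGB2HSV); r=cv2.inRange(hsv,(0,150,60),(6,255,255))>0
k=r&(C[...,2]>.055)&(C[...,2]<.075)&(d>0); print("knob",k.sum(),C[k].mean(0) if k.any() else 0)
im,d,P=snap("top"); C=cloud(d,P); save("top7",im)
E
```

```text
[ 0.41420133 -0.3000269   0.23778493] [-0.09165782  3.11681741  0.03159151] 0.050917781404100554 [ 0.10404689  0.39022109 -0.95674469]
tab 135 [ 0.47231269 -0.29625404  0.05841406] [ 0.48250195 -0.28945857  0.07371744]
knob 282 [ 0.44631815 -0.11716694  0.0640774 ]
```

View pics/w7.png

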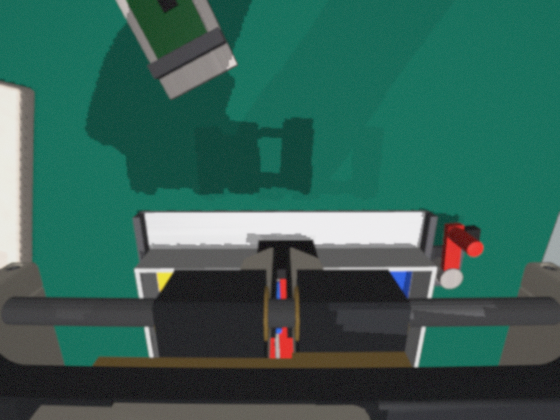

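View top7.

The wrist view shows the tray front and tab (285,245), with the catch open at (465,245). I'll check the top view before pushing.

```bash
python3 -c "
import cv2;i=cv2.imread('pics/top7.png')
cv2.imwrite('pics/t7.png',cv2.resize(i[140:300,130:490],None,fx=2.2,fy=2.2))"
```

```text
(no output)
```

View pics/t7.png

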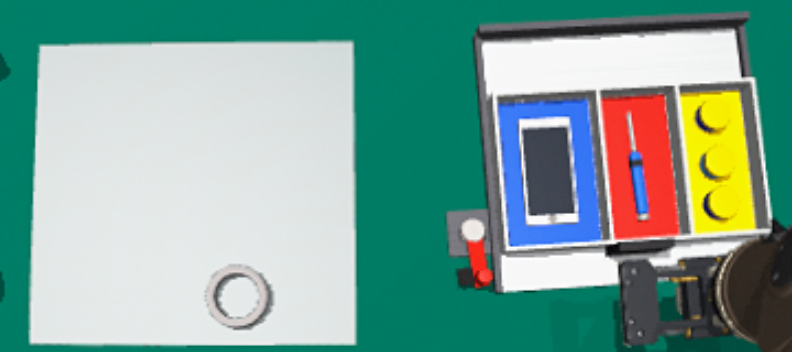

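All five items are sorted and released. I'll lower the closed fingers in front of the tab and push gently.

Call:
carry_out --pt "0 0 -4 0 0" --pt "0 0 -8 0 0" --pt "0 0 -12 0 0" --pt "0 0 -13.8 0 0" --pt "0 0 -13.8 0 0" --pt "2 0.1 -13.8 0 0" --pt "4 0.2 -13.8 0 0" --pt "5 0.2 -13.8 0 0" --pt "6 0.3 -13.8 0 0" --pt "7 0.3 -13.8 0 0" --pt "8 0.4 -13.8 0 0" --pt "9 0.5 -13.8 0 0" --pt "9.5 0.5 -13.8 0 0" --pt "9.5 0.5 -13.8 0 0"

```text
clock: 32.6
position: [0.5122, -0.2952, 0.0996]
ee_rot: [-0.094, 3.115, 0.031]
force: [-0.5, -0.8, 0.4]
width: 0.002
```

Call:
carry_out --pt "0.5 0 0 0 0" --pt "1 0.1 0 0 0" --pt "1.4 0.1 0 0 0" --pt "1.4 0.1 0 0 0"

```text
clock: 33.0
position: [0.5268, -0.2941, 0.0995]
ee_rot: [-0.094, 3.114, 0.031]
force: [-0.2, -0.7, 0.6]
width: 0.004
```

```bash
cat tray.py | sed 's/tray(np.*/im,d,P=snap("top"); save("top8",im); tray(im,P)/' > t2.py; python3 t2.py; python3 -c "
import cv2;i=cv2.imread('pics/top8.png')
cv2.imwrite('pics/t8.png',cv2.resize(i[140:300,320:500],None,fx=3,fy=3))"
```

```text
phones yaw 0.058 ctr [ 0.6285 -0.1899] visible 0.1563 0.1011
drivers yaw 0.047 ctr [ 0.6338 -0.291 ] visible 0.142 0.0719
jars yaw 0.051 ctr [ 0.639  -0.3807] visible 0.108 0.0704
```

View pics/t8.png

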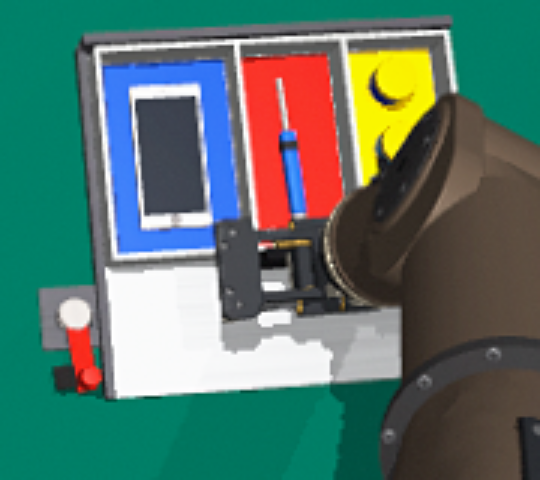

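The tray has moved 65 mm and its back edge is nearly at the rear wall. I'll push on in small steps until force builds.

Call:
carry_out --pt "0.3 0 0 0 0" --pt "0.5 0 0 0 0" --pt "0.5 0 0 0 0"

```text
clock: 33.35
position: [0.5275, -0.2942, 0.099]
ee_rot: [-0.092, 3.122, 0.034]
force: [-15.9, 2.1, 10.3]
width: 0.004
```

The tray stopped at 0.5275 m with 16 N reaction, so it is home. I'll back off and go over the catch knob.

Call:
carry_out --pt "-1 0 0 0 0" --pt "-3 0 1 0 0" --pt "-5 0 5 0 0" --pt "-6 3 9 0 3" --pt "-8 7 9 0 5" --pt "-8.1 11 9 0 5" --pt "-8.1 15 9 0 5" --pt "-8.1 17.7 9 0 5" --pt "-8.1 17.7 9 0 5" --pt "-8.1 17.7 9 0 5"

```text
clock: 34.35
position: [0.4469, -0.1168, 0.1893]
ee_rot: [-0.095, 3.121, 0.034]
force: [0.1, -0.5, -0.5]
width: 0.537
```

```bash
python3 - <<'E'
from h import *
s=arm.observe();print(s["position"],s["ee_rot"],s["width"],s["force"])
for cam in("wrist","side","top"):
    im,d,P=snap(cam); C=cloud(d,P)
    hsv=cv2.cvtColor(im,cv2.COLOR_RGB2HSV); r=(cv2.inRange(hsv,(0,150,50),(8,255,255))>0)&(C[...,1]>-.18)&(C[...,1]<-.05)&(C[...,0]<.53)&(C[...,0]>.4)&(d>0)
    k=r&(C[...,2]>.05); print(cam,r.sum(),k.sum(),C[k].mean(0).round(3) if k.any() else 0)
    if cam=="wrist": print(C[k].min(0).round(3),C[k].max(0).round(3)) if k.any() else 0; save("w9",im)
save("top9",im)
E
```

```text
[ 0.44685131 -0.11678271  0.18934207] [-0.09484909  3.12059984  0.0342379 ] 0.5367032823193243 [ 0.14275413 -0.54519737 -0.52866097]
wrist 1107 492 [ 0.444 -0.119  0.076]
[ 0.422 -0.174  0.05 ] [ 0.456 -0.107  0.222]
side 83 19 [ 0.448 -0.109  0.059]
top 15 12 [ 0.458 -0.125  0.292]
```

Call:
carry_out --pt "0.1 0 -4 0 5" --pt "0.1 0 -7 0 5" --pt "0.1 0 -8.2 0 5" --pt "0.1 0 -8.2 0 5" --pt "0.1 0 -8.2 0 0.5" --pt "0.1 0 -8.2 0 0.5" --pt "0.1 0 -8.2 0 0.5" --pt "0.1 0 -8.2 0 0.5" --pt "0.1 0 -8.2 0 0.5" --squeeze 8

```text
clock: 35.4
position: [0.4479, -0.1182, 0.1075]
ee_rot: [-0.09, 3.121, 0.034]
force: [-0.2, 0.3, 3.3]
width: 0.173
```

Call:
carry_out --pt "0.16 -1.0 0 0 0.5" --pt "0.5 -2.0 0 0 0.5" --pt "1.1 -2.9 0 0 0.5" --pt "1.8 -3.6 0 0 0.5" --pt "2.6 -4.2 0 0 0.5" --pt "3.6 -4.7 0 0 0.5" --pt "4.6 -4.9 0 0 0.5" --pt "5.2 -4.9 0 0 0.5" --pt "5.2 -4.9 0 0 0.5" --pt "5.2 -4.9 0 0 0.5"

```text
clock: 36.4
position: [0.4981, -0.164, 0.1063]
ee_rot: [-0.094, 3.126, 0.042]
force: [-4.9, 15.2, 1.0]
width: 0.23
```

Call:
carry_out --pt "0.3 0.2 0 0 0.5" --pt "0.6 0.2 0 0 0.5" --pt "0.6 0.2 0 0 0.5"

```text
clock: 36.7
position: [0.5019, -0.1613, 0.1053]
ee_rot: [-0.094, 3.132, 0.046]
force: [-6.8, 6.9, 2.1]
width: 0.17
```

Call:
carry_out --pt "0 0 0 0 3" --pt "0 0 0 0 4" --pt "0 0 0 0 4" --pt "0 0 0 0 4" --pt "0 0 4 0 4" --pt "0 0 8 0 4" --pt "-3 4 12 0 4" --pt "-6 8 14 0 4" --pt "-8 12 14 0 4" --pt "-8 16 14 0 4" --pt "-8 20 14 0 4" --pt "-8 24 14 0 4" --pt "-8 28 14 0 4" --pt "-8 28 14 0 4"

```text
clock: 38.1
position: [0.4219, 0.1239, 0.2459]
ee_rot: [-0.105, 3.13, 0.05]
force: [-0.1, -0.7, 0.0]
width: 0.435
```

```bash
python3 t2.py; python3 - <<'E'
from h import *
print(arm.observe()["position"])
im,d,P=snap("top"); C=cloud(d,P); save("top10",im)
cv2.imwrite("pics/t10.png",cv2.resize(im[140:300,330:490],None,fx=3.7,fy=3.7,interpolation=cv2.INTER_CUBIC)[...,::-1])
for cam in("top","side"):
    im,d,P=snap(cam); C=cloud(d,P)
    hsv=cv2.cvtColor(im,cv2.COLOR_RGB2HSV); r=(cv2.inRange(hsv,(0,150,50),(8,255,255))>0)&(C[...,1]>-.2)&(C[...,1]<-.05)&(C[...,0]<.53)&(C[...,0]>.4)&(d>0)
    k=r&(C[...,2]>.04); a=r&(C[...,2]<.04); print(cam,k.sum(),C[k].mean(0).round(3) if k.any() else 0, C[a].min(0),C[a].max(0))
    if a.sum()>8: print(cv2.fitLine((C[a][:,:2]*1000).astype(np.float32),cv2.DIST_L2,0,.01,.01).ravel())
E
```

```text
phones yaw 0.055 ctr [ 0.6285 -0.19  ] visible 0.1563 0.1012
drivers yaw 0.049 ctr [ 0.6339 -0.2912] visible 0.1561 0.0723
jars yaw 0.056 ctr [ 0.6389 -0.3814] visible 0.1565 0.0712
[0.42194364 0.12106632 0.24554897]
top 40 [ 0.501 -0.158  0.062] [ 0.4922116  -0.16824017  0.02175181] [ 0.5076561  -0.12000506  0.03703659]
[ 7.4232973e-02  9.9724090e-01  4.9969489e+02 -1.3878369e+02]
side 31 [ 0.502 -0.153  0.054] [ 0.49387126 -0.15620606  0.0236352 ] [ 0.5077003  -0.12294886  0.03850422]
[ 4.7999840e-02 -9.9884737e-01  4.9978491e+02 -1.4377084e+02]
```

View pics/t10.png

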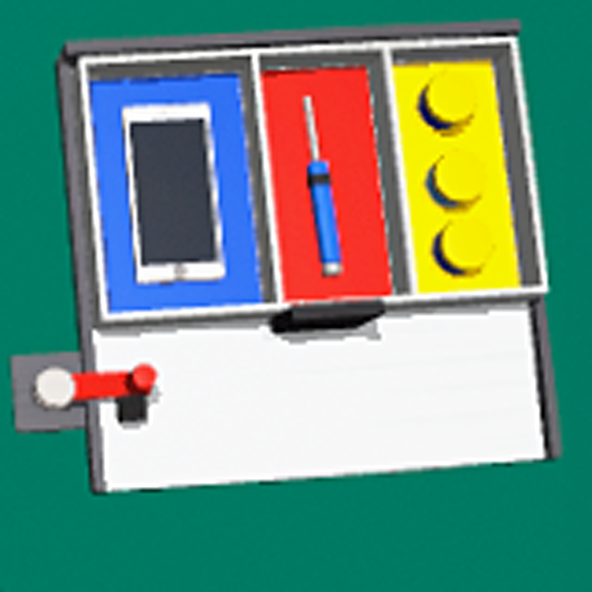

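The top view shows the tray home, all items in place and the catch across, with the knob at crop (145,378). The arm-angle readings spread between about 1.44 and 1.56 rad. To be safe I'll nudge the knob in +x until it stops.

Call:
carry_out --pt "0 -4 0 0 0" --pt "1 -8 0 0 0" --pt "2 -12 0 0 0" --pt "3 -16 0 0 0" --pt "4 -20 0 0 0" --pt "4.2 -24 0 0 0" --pt "4.2 -28.5 0 0 0" --pt "4.2 -28.5 -4 0 0" --pt "4.2 -28.5 -8 0 0" --pt "4.2 -28.5 -12 0 0" --pt "4.2 -28.5 -13.9 0 0" --pt "4.2 -28.5 -13.9 0 0" --pt "5.2 -28.5 -13.9 0 0" --pt "6 -28.5 -13.9 0 0" --pt "6.3 -28.5 -13.9 0 0" --pt "6.3 -28.5 -13.9 0 0"

```text
clock: 39.9
position: [0.4849, -0.1682, 0.1073]
ee_rot: [-0.092, 3.133, 0.044]
force: [-5.6, -1.6, 3.0]
width: 0.004
```

The reaction is 5.6 N where about 1 N turns the catch, so it is at its end stop. I'll back off, check, and hand in.

Call:
carry_out --pt "-1 0 0 0 0" --pt "-3 0 1 0 0" --pt "-4 0 5 0 0" --pt "-4 0 10 0 0" --pt "-4 5 14 0 0" --pt "-4 10 14 0 0" --pt "-4 15 14 0 0" --pt "-4 20 14 0 0" --pt "-4 25 14 0 0" --pt "-4 25 14 0 0"

```text
clock: 40.9
position: [0.4446, 0.0877, 0.2487]
ee_rot: [-0.103, 3.13, 0.048]
force: [0.1, -0.8, -0.6]
width: 0.005
```

```bash
python3 t2.py; python3 - <<'E'
from h import *
im,d,P=snap("top"); C=cloud(d,P)
hsv=cv2.cvtColor(im,cv2.COLOR_RGB2HSV); r=(cv2.inRange(hsv,(0,150,50),(8,255,255))>0)&(C[...,1]>-.2)&(C[...,1]<-.05)&(C[...,0]<.53)&(C[...,0]>.4)&(C[...,2]>.04)
print("knob",C[r].mean(0).round(3),arm.observe()["clock"]); arm.sign_off()
E
```

```text
phones yaw 0.055 ctr [ 0.6285 -0.19  ] visible 0.1563 0.1012
drivers yaw 0.049 ctr [ 0.6339 -0.2912] visible 0.1561 0.0723
jars yaw 0.056 ctr [ 0.639  -0.3814] visible 0.1566 0.0712
knob [ 0.501 -0.158  0.062] 41.0
the job is handed in; nothing more can be done
```

The job is handed in at 41 s of the 210 s allowed; sign-off gives no verdict. Five items were on the bench. The white phone is in the blue-lined bin, the blue driver in the red-lined bin and the three jars in the yellow-lined bin. After sorting I pushed the tray home, then swung the catch across, and never touched the tape roll or pot.

- **Items:** the last top view I looked at, taken before the final catch nudge, showed all five in their bins. The phone and driver were flat and the jars were standing.
- **Tray:** it travelled about 65 mm and stopped against a 16 N reaction. Its measured position did not change while I worked the catch.
- **Catch:** two fits of its arm angle disagreed, about 1.44 and 1.56 rad, both above the 1.40 limit. I nudged the knob once more; it took 5.6 N without moving, where about 1 N normally turns it, so I take it to be at its end stop.

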